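# Close up the parts storage

## Task

Close up the model-building desk for the night: with the fingertips, push every parts drawer that stands open fully home and swing the lid of the parts case down until it is fully shut. Only push: do not lift the case or shove it away from its place, and leave everything else on the desk where it is. Finish with the hand clear of everything.

Things in the scene. Friction and masses are not known exactly. Their poses are not given: they have to be found in the camera images.
- drawer_a_front (a point): front of drawer a: centre of the outer face of its white front plate (86 mm wide, 52 mm tall, this point 26 mm below its top edge and 36 mm above the table). Moves with it. Axes: x horizontal, the way the drawer is pushed in; z up. Near its lower edge a small lip (30 mm wide, 4 mm thick) stands 8 mm out of the face, its top 20 mm below this point
- drawer_a (a joint): slide of that drawer, m: 0 = pushed fully home (end stop), grows as it is pulled out towards the robot, up to 0.08; friction about 1.5 N plus 3 N per m/s, stays where it is left
- drawer_b_front (a point): front of drawer b: centre of the outer face of its white front plate (86 mm wide, 52 mm tall, this point 26 mm below its top edge and 36 mm above the table). Moves with it. Axes: x horizontal, the way the drawer is pushed in; z up. Near its lower edge a small lip (30 mm wide, 4 mm thick) stands 8 mm out of the face, its top 20 mm below this point
- drawer_b (a joint): slide of that drawer, m: 0 = pushed fully home (end stop), grows as it is pulled out towards the robot, up to 0.08; friction about 1.5 N plus 3 N per m/s, stays where it is left
- drawer_c_front (a point): front of drawer c: centre of the outer face of its white front plate (86 mm wide, 52 mm tall, this point 26 mm below its top edge and 36 mm above the table). Moves with it. Axes: x horizontal, the way the drawer is pushed in; z up. Near its lower edge a small lip (30 mm wide, 4 mm thick) stands 8 mm out of the face, its top 20 mm below this point
- drawer_c (a joint): slide of that drawer, m: 0 = pushed fully home (end stop), grows as it is pulled out towards the robot, up to 0.08; friction about 1.5 N plus 3 N per m/s, stays where it is left
- rack: fixed plywood board 165 by 310 by 6 mm with three grey single-drawer parts boxes fixed side by side on it, 97 mm apart, each 140 mm deep, 92 mm wide, 60 mm tall (tops 66 mm above the table). Which drawer is in which place varies; two of the three start 30 to 60 mm open. Origin on the desk under the board's middle, 65 mm nearer the robot; x away from the robot, the way drawers close
- case: loose grey plastic parts case, about 0.8 kg, open-topped box 120 mm (x) by 180 mm (y) by 50 mm tall standing on the desk, with a hinged lid; origin at the centre of its underside, x towards its hinge side (away from the robot), z up
- lid (a joint): hinge of the case's lid, rad: 0 = shut, flat on the case; 1.57 = standing upright; up to 1.9 = leaning back. Stiff hinge (about 0.10 N m friction): stays at any angle and has to be pushed all the way down
- lid_hinge (a point): middle of the lid's hinge line, at the lid's underside: 60 mm along the case's +x and 50.5 mm above its underside. Its axes turn with the lid: -x runs from the hinge to the free edge, z out of the lid's outer face; y along the hinge
- lid_edge (a point): middle of the lid's free edge, on its outer face. The lid is a plate 120 mm from hinge to free edge, 180 mm wide and 5 mm thick, outer face looking away from the robot when upright; a flat tab 40 mm wide stands 9 mm beyond the free edge
- armour_a: pale kit part, 80 by 50 by 26 mm tall, lying near the robot; leave it where it is; its origin is the centre of its underside
- armour_b: another pale kit part, alike; leave it where it is; its origin is the centre of its underside
- paint_jar: paint jar, 34 mm across, 48 mm tall, between the drawers and the case; leave it where it is; its origin is the centre of its underside
- top_jar: paint jar, 32 mm across, 42 mm tall, on top of one of the drawer boxes, in the rear half (its centre 106 to 120 mm behind the box's closed front face); leave it where it is; its origin is the centre of its underside
- tub: clear round tub of parts, 80 mm across, 50 mm tall, at the back; leave it where it is; its origin is the centre of its underside
- tub_lid: round lid of the tub, 82 mm across, 9 mm tall, lying between the drawers and the case; leave it where it is; its origin is the centre of its underside
- strip: white plastic strip, 160 by 6 by 5 mm, lying at the back; leave it where it is; its origin is the centre of its underside
- nippers: side cutters lying flat, 130 mm long, 14 mm tall, near the robot; leave it where it is; its origin is the centre of its underside

How it is judged:
At the end, for the whole second after the job is handed in: All three drawers are within 5 mm of their end stops, the lid is within 0.06 rad (7 mm at its edge) of shut, and the case stands flat and still on the desk within 50 mm of where it began (value of joint each of drawer_a, drawer_b, drawer_c below 0.005 m and value of joint lid below 0.06 rad and linear speed of case below 0.01 m/s and angle between case's own z axis and vertical below 0.05 rad and height (world z) of case below 0.008 m and distance of case from where it was at the start of the episode below 0.05 m); the robot touches nothing.
It fails at once if the case is lifted (15 mm) or tipped (0.25 rad) (height (world z) of case above 0.015 m or angle between case's own z axis and vertical above 0.25 rad).
It fails at once if the case is shoved more than 50 mm from its place (distance of case from where it was at the start of the episode above 0.05 m).
It fails at once if something else on the desk is lifted or moved by more than 30 mm (distance of any of armour_a, armour_b, paint_jar, top_jar, tub, tub_lid, strip, nippers from where it was at the start of the episode above 0.03 m).
It also fails if it takes over 51 s, if anything falls off the work surface, if the arm or the gripper's body presses on something with over 40 N, if the wrist force passes 120 N, or if a joint passes its speed limit or range.

## Robot

A 7-joint arm with a two-finger parallel gripper is mounted at the origin on the work surface. World frame = base frame: x ahead of the robot, y to its left, z up, the work surface at z = 0. Lengths are in m, angles in rad, forces in N, time in s.
With the tool pointing down it reaches from about 0.425 to 0.825 m from the base axis. Payload 3.6 kg.
Tool frame: the origin (TCP) lies between the finger pads; the fingertips stand 25 mm ahead of it and the grasp point (between the pads) lies 6 mm ahead of it; z points along the fingers, y is the direction in which the jaws open and shut (so a half turn about z gives the same grasp; the last joint's range is limited). The gripper opens to 93 mm and grips with 3 to 60 N. Pads are 15 mm wide; open, the fingers measure 128 mm over their backs; the gripper's body (75 mm by 188 mm) begins 65 mm behind the grasp point.
Start: joints at [1.143, 0.615, -0.013, 1.423, 0.008, 1.103, -0.04], TCP at [0.254, -0.598, 0.244] pointing down, gripper open.
Joint ranges: [-3.12, 3.12], [-0.3, 2.06], [-1.34, 1.32], [0.26, 2.42], [-1.36, 4.5], [0.01, 1.98], [-2.84, 2.84]. Speed limits (rad/s): [2.79, 2.79, 3.14, 3.14, 3.14, 3.14, 3.14].

## Interface

Orientations are given as a rotation vector (axis times angle).
In Python, from bench import manip, imaging, outline_of, pinpoint gives the robot as it stands.
- The arm moves only by the tool carry_out, never from a script. Its argument "rows" is a list of rows, each an object with "xyz": the shift along the tool's x, y, z in units of 30 mm (1.0 is 30 mm), a list of three; "rot": the turn, a rotation vector about the tool's x, y, z in units of 5 degrees (1.0 is 5 degrees), a list of three. A call has 1 to 12 rows; each row is the pose to reach, as a shift and turn from the pose measured when the call began, along the tool's axes at that moment; what a row does not reach only later rows make up. A row lasts 1/10 s, in which the tool goes at most 50 mm and 8.59 degrees, less where a joint would pass 70% of its speed; a pose out of reach is approached as far as the arm can. A call with a gripper value outside its range is refused whole. "fingers" is the opening, from 0 (shut) to 1 (fully open), set as the call begins (left out, the last holds). The fingers move at their own pace and stop on an object; the grip force is fixed at half the most. Time passes only in rows, so rows that repeat a pose let the fingers close. It gives the time, the measured TCP pose, the force and the opening at its end, in the units of the state.
- manip.state(): the state, without advancing time (a new reading comes with each control period).
- imaging.get_image(name): name is "scene" or "top"; returns (picture, depth): 480x640x3 uint8, blue, green, red; 480x640 float32, m along the optical axis (not along the pixel's ray), 0 where there is no reading.
- imaging.calibration(name): a dict with "intrinsics" (3x3 intrinsics, pixels), "origin" and "attitude" of the camera in the world. Camera axes: x right, y down, z forward; pixel columns grow to the right and rows downward; lengths in m; the calibration is good to about 2 mm. A picture is of the moment at which its call begins. calibration takes no time and is no camera call.
- manip.job_done(): hands the job in, once; it reports no verdict.
Trained networks look in the newest picture that a camera, given by its name, has taken for a name from the list of things; names that differ only in an ending like _2 or _b are one class to them, and where a whole thing is asked for, a point or a joint stands for the part that bears it (a point fixed in the world has none). Each returns a list of dicts, best first, with "p" (0 to 1); they miss things now and then, are a little off and sometimes report something else, mostly with a low value. They report only what shows in the picture. A call takes as long as a camera call.
- outline_of(label, camera): "region" (480x640 bool, what is visible of it) and "uv" ([column, row] in pixels, amid what is visible of it).
- pinpoint(label, camera): "uv" ([column, row] in pixels: a listed point, or the origin of a listed thing).
The state is a dict: "t": time; "qpos": joint angles; "dq": joint speeds; "joint_efforts": joint torques, N m; "eef_pos": TCP position; "tool_rot": TCP orientation; "contact_force": force on the tool from outside, world axes, zero at the start; "torque": the same for the moment, N m; "finger_gap": finger opening in m.
Only numpy, scipy, OpenCV 4.12 (cv2) and the standard library are available. Lean on these libraries where they do the work, as an engineer would, in place of code of your own. Each camera call takes 0.05 s, during which the arm holds its last target. There are 200 camera calls.

## Working session

There is one attempt and no reset: what is moved stays moved. The work goes in short steps, Python scripts to look and compute and a tool call to move; the robot and the scene stay as the last step left them, time stands still between calls to the robot, and variables do not carry over. Pictures are saved under pics/ and viewed, about 8 in all and at most 12, crops included, and the job is handed in when it is done.

Besides the shell and the picture viewer there is one more tool, called after "Call:" as name(argument=value, ...) on one line, values as JSON. carry_out: Moves the arm, as the interface text tells. Its arguments: {"type":"object","properties":{"rows":{"type":"array"},"fingers":{"type":"number"}},"required":["rows"]}

```bash
mkdir -p pics; cat > h.py <<'E'
import numpy as np, cv2
from bench import manip, imaging, outline_of, pinpoint
from scipy.spatial.transform import Rotation as R
def cam(n):
    c=imaging.calibration(n); K=np.array(c["intrinsics"]); A=np.array(c["attitude"])
    if A.shape!=(3,3): A=R.from_rotvec(A).as_matrix() if A.size==3 else R.from_quat(A).as_matrix()
    return K,A,np.array(c["origin"])
def w(n,uv,d):
    K,A,o=cam(n); return o+A@(np.linalg.inv(K)@[uv[0],uv[1],1]*d)
def cloud(n,d):
    K,A,o=cam(n); v,u=np.mgrid[:480,:640]
    p=np.stack([(u-K[0,2])/K[0,0]*d,(v-K[1,2])/K[1,1]*d,d],-1); return p@A.T+o
E
python3 - <<'E'
from h import *
print(imaging.calibration("scene"),imaging.calibration("top"))
for n in("scene","top"):
    im,d=imaging.get_image(n); cv2.imwrite(f"pics/{n}0.png",im); np.save(n+"0.npy",d); P=cloud(n,d)
    for l in["drawer_a_front","lid_edge","lid_hinge","case","rack","paint_jar","top_jar","armour_a","tub_lid","nippers"]:
        for r in pinpoint(l,n)[:3]:
            u,v=map(int,r["uv"]); print(n,l,round(r["p"],2),(u,v),P[min(v,479),min(u,639)].round(3))
print(manip.state())
E
```

```text
{'intrinsics': array([[529.39683269,   0.        , 321.4283817 ],
       [  0.        , 529.39683269, 244.09028038],
       [  0.        ,   0.        ,   1.        ]]), 'origin': array([ 1.20265869, -0.31600933,  0.8617617 ]), 'attitude': array([-2.07698925, -1.29700504,  0.53172437])} {'intrinsics': array([[542.59149415,   0.        , 322.73840633],
       [  0.        , 542.59149415, 235.55720196],
       [  0.        ,   0.        ,   1.        ]]), 'origin': array([ 0.34524744, -0.02280281,  1.28733064]), 'attitude': array([-2.11814124,  2.13014021, -0.17923285])}
scene drawer_a_front 0.95 (447, 201) [0.511 0.327 0.056]
scene drawer_a_front 0.46 (315, 271) [ 0.534 -0.017  0.013]
scene lid_edge 0.94 (227, 285) [ 0.623 -0.219  0.173]
scene lid_hinge 0.74 (237, 332) [ 0.64  -0.223  0.06 ]
scene case 0.76 (225, 323) [ 0.636 -0.239  0.092]
scene rack 0.45 (378, 233) [0.524 0.139 0.048]
scene paint_jar 0.62 (315, 270) [ 0.537 -0.019  0.02 ]
scene top_jar 0.79 (423, 269) [0.68  0.146 0.086]
scene armour_a 0.88 (396, 180) [0.355 0.291 0.015]
scene armour_a 0.85 (295, 221) [0.382 0.004 0
[... 904 characters left out ...]
 [0.554 0.237 0.053]
{'t': 1.1, 'qpos': array([ 1.14349952,  0.61488672, -0.01259972,  1.42339504,  0.00809   ,
        1.10342595, -0.0403787 ]), 'dq': array([-0.00011891,  0.00100668,  0.0008572 ,  0.00032588, -0.00078937,
       -0.00066534,  0.00062522]), 'joint_efforts': array([ 3.65674168e-04, -4.58840775e+01,  2.09089704e-01, -1.66035712e+01,
       -6.10431866e-02,  1.33530615e-02,  7.89747924e-05]), 'eef_pos': array([ 0.25360921, -0.59844731,  0.24365049]), 'tool_rot': array([-3.07863068e+00, -6.25440666e-01, -4.61897851e-05]), 'contact_force': array([-0.70784546,  0.01841962,  0.19270207]), 'torque': array([-0.03435197,  0.03147176, -0.00272086]), 'finger_gap': 0.09267238898405405}
```

View pics/top0.png

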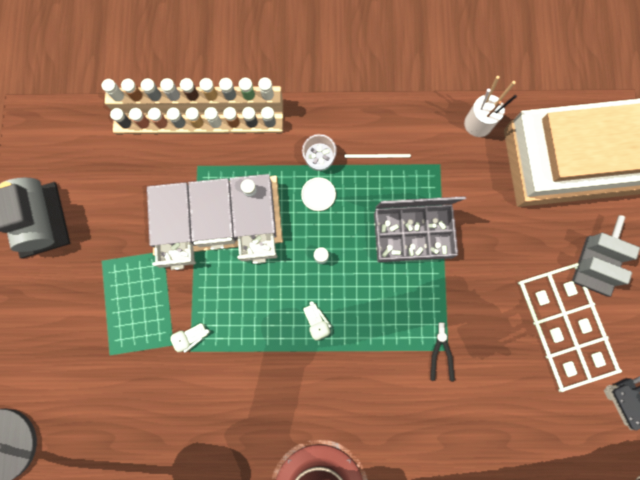

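View pics/scene0.png

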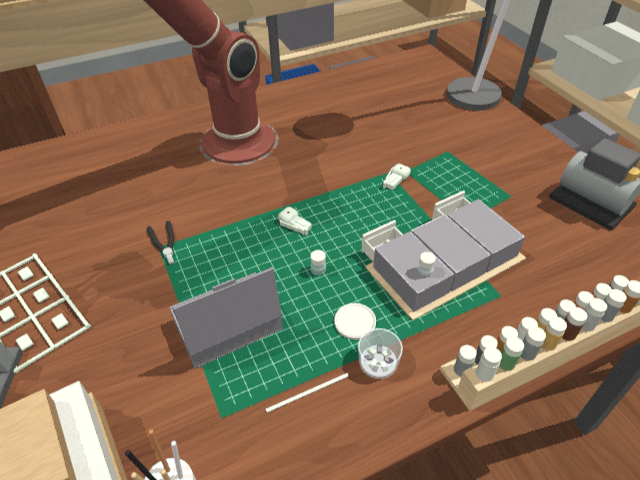

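The top view shows the left drawer (front at about (172,265)) and the right drawer (about (258,258)) standing open, the middle one shut, and the lid upright at about (420,203). The scene view agrees. Next I fit the geometry.

```bash
python3 - <<'E'
from h import *
d=np.load("top0.npy"); P=cloud("top",d); ds=np.load("scene0.npy"); S=cloud("scene",ds)
def box(P,x,y,z): 
    return P[(P[...,0]>x[0])&(P[...,0]<x[1])&(P[...,1]>y[0])&(P[...,1]<y[1])&(P[...,2]>z[0])&(P[...,2]<z[1])]
for n,C in(("top",P),("scene",S)):
    q=box(C,(.45,.75),(.05,.45),(.058,.074)); print(n,len(q),q.min(0),q.max(0), np.median(q[:,2]))
    r=cv2.minAreaRect(box(C,(.56,.75),(.05,.45),(.058,.074))[:,:2].astype(np.float32)); print("tops",r,cv2.boxPoints(r).round(3).tolist())
    for y0 in np.arange(.08,.42,.015):
        s=box(C,(.45,.75),(y0,y0+.015),(.052,.074))
        if len(s): print(round(y0,3),s[:,0].min().round(3),s[:,0].max().round(3), end=' | ')
    print()
    # lid
    q=box(C,(.5,.8),(-.4,-.1),(.06,.25)); print("lid",len(q),q.min(0).round(3),q.max(0).round(3))
    for z0 in np.arange(.06,.2,.02):
        s=q[(q[:,2]>z0)&(q[:,2]<z0+.02)]
        if len(s)>5: 
            f=np.polyfit(s[:,1],s[:,0],1); print(round(z0,2),len(s),s.mean(0).round(3),s[:,1].min().round(3),s[:,1].max().round(3),"slope",f[0].round(3))
    q=box(C,(.45,.75),(-.4,-.1),(.035,.056)); r=cv2.minAreaRect(q[:,:2].astype(np.float32)); print("case",cv2.boxPoints(r).round(3).tolist())
    for nm,x,y in(("jar",(.47,.57),(-.04,.04)),("armb",(.3,.43),(-.05,.07)),("arma",(.28,.4),(.22,.38)),("topjar",(.6,.75),(.1,.2))):
        q=box(C,x,y,(.085,.2) if nm=="topjar" else (.012,.08)); print(nm,q.min(0).round(3),q.max(0).round(3))
E
```

```text
top 7194 [0.50164181 0.09964644 0.05804974] [0.71210894 0.39803888 0.07392794] 0.06563784223347136
tops ((0.6284836530685425, 0.25018036365509033), (0.14299091696739197, 0.2875273823738098), 5.638372898101807) [[0.5429999828338623, 0.38600000739097595], [0.5709999799728394, 0.10000000149011612], [0.7139999866485596, 0.11400000005960464], [0.6859999895095825, 0.4000000059604645]]
0.095 0.522 0.659 | 0.11 0.52 0.712 | 0.125 0.52 0.71 | 0.14 0.518 0.71 | 0.155 0.517 0.708 | 0.17 0.515 0.707 | 0.185 0.518 0.705 | 0.2 0.556 0.704 | 0.215 0.555 0.701 | 0.23 0.552 0.701 | 0.245 0.551 0.7 | 0.26 0.55 0.697 | 0.275 0.549 0.697 | 0.29 0.508 0.695 | 0.305 0.507 0.692 | 0.32 0.505 0.693 | 0.335 0.503 0.69 | 0.35 0.502 0.688 | 0.365 0.501 0.689 | 0.38 0.545 0.686 | 0.395 0.65 0.685 | 
lid 563 [ 0.615 -0.315  0.06 ] [ 0.637 -0.134  0.183]
0.06 60 [ 0.633 -0.218  0.071] -0.31 -0.134 slope -0.046
0.08 63 [ 0.631 -0.225  0.091] -0.312 -0.134 slope -0.048
0.1 72 [ 0.627 -0.22   0.111] -0.311 -0.135 slope -0.048
0.12 68 [ 0.625 -0.226  0.13 ] -0.311 -0.134 slope -0.046
0.14 78 [ 0.622 -0.214  0.151] -0
[... 1308 characters left out ...]
9 -0.227  0.07 ] -0.314 -0.134 slope -0.049
0.08 810 [ 0.636 -0.226  0.09 ] -0.314 -0.135 slope -0.051
0.1 841 [ 0.633 -0.228  0.11 ] -0.314 -0.135 slope -0.051
0.12 892 [ 0.63  -0.227  0.13 ] -0.314 -0.134 slope -0.05
0.14 905 [ 0.628 -0.228  0.15 ] -0.314 -0.135 slope -0.05
0.16 732 [ 0.624 -0.227  0.167] -0.314 -0.135 slope -0.05
case [[0.5109999775886536, -0.14100000262260437], [0.5199999809265137, -0.3199999928474426], [0.6470000147819519, -0.3140000104904175], [0.6380000114440918, -0.1340000033378601]]
jar [ 0.508 -0.023  0.013] [0.544 0.009 0.051]
armb [ 0.336 -0.027  0.012] [0.42  0.034 0.03 ]
arma [0.308 0.255 0.012] [0.37  0.342 0.029]
topjar [0.658 0.142 0.085] [0.689 0.173 0.111]
```

Call:
carry_out(rows=[{"xyz": [2,-0.6,-1.2],"rot": [0,0,1]},{"xyz": [18.6,-5.65,-1.2],"rot": [0,0,4]},{"xyz": [18.6,-5.65,-1.2],"rot": [0,0,4]},{"xyz": [18.6,-5.65,-1.2],"rot": [0,0,4]},{"xyz": [18.6,-5.65,-1.2],"rot": [0,0,4]},{"xyz": [18.6,-5.65,-1.2],"rot": [0,0,4]},{"xyz": [18.6,-5.65,-1.2],"rot": [0,0,4]},{"xyz": [18.6,-5.65,-1.2],"rot": [0,0,4]},{"xyz": [18.6,-5.65,-1.2],"rot": [0,0,4]},{"xyz": [18.6,-5.65,-1.2],"rot": [0,0,4]},{"xyz": [18.6,-5.65,-1.2],"rot": [0,0,4]},{"xyz": [18.6,-5.65,-1.2],"rot": [0,0,4]}], fingers=0)

```text
t: 2.3
eef_pos: [0.7034, -0.2212, 0.2796]
tool_rot: [-3.139, -0.086, -0.001]
contact_force: [0.4, -0.8, 0.8]
finger_gap: 0.0026
```

Call:
carry_out(rows=[{"xyz": [0,0,0],"rot": [0,0,0]},{"xyz": [0,0,0],"rot": [0,0,0]}])

```text
t: 2.5
eef_pos: [0.704, -0.2195, 0.2787]
tool_rot: [-3.138, -0.09, 0.0]
contact_force: [0.2, -0.4, -0.8]
finger_gap: 0.0006
```

Call:
carry_out(rows=[{"xyz": [0,0,1.5],"rot": [0,0,0]},{"xyz": [0,0,3.0],"rot": [0,0,0]},{"xyz": [-0.8,0,3.6],"rot": [0,0,0]},{"xyz": [-1.6,0,3.6],"rot": [0,0,0]},{"xyz": [-2.0,0,3.6],"rot": [0,0,0]},{"xyz": [-2.3,0,3.63],"rot": [0,0,0]},{"xyz": [-2.6,0,3.7],"rot": [0,0,0]},{"xyz": [-2.9,0,3.78],"rot": [0,0,0]},{"xyz": [-3.2,0,3.87],"rot": [0,0,0]},{"xyz": [-3.42,0,3.97],"rot": [0,0,0]},{"xyz": [-3.65,0,4.1],"rot": [0,0,0]},{"xyz": [-3.9,0,4.27],"rot": [0,0,0]}])

```text
t: 3.7
eef_pos: [0.5869, -0.2259, 0.1503]
tool_rot: [-3.138, -0.091, -0.0]
contact_force: [0.0, 0.3, -0.2]
finger_gap: 0.0004
```

```bash
python3 - <<'E'
from h import *
im,d=imaging.get_image("scene"); cv2.imwrite("pics/s1.png",im[150:420,120:480])
s=manip.state(); print(s["eef_pos"],s["contact_force"],s["t"])
E
```

```text
[ 0.58469474 -0.22586248  0.14912593] [-0.68599605 -0.68958086 -0.88560164] 3.75
```

View pics/s1.png

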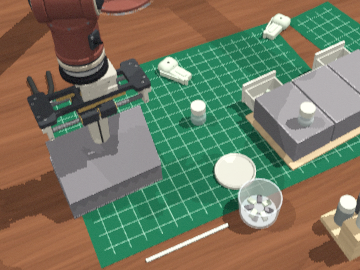

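The lid is leaning forward ahead of the fingertips, at about (105,150) in the crop. I carry on along the arc.

Call:
carry_out(rows=[{"xyz": [-0.35,0,0.3],"rot": [0,0,0]},{"xyz": [-0.55,0,0.55],"rot": [0,0,0]},{"xyz": [-0.75,0,0.85],"rot": [0,0,0]},{"xyz": [-0.9,0,1.1],"rot": [0,0,0]},{"xyz": [-1.0,0,1.35],"rot": [0,0,0]},{"xyz": [-1.1,0,1.65],"rot": [0,0,0]},{"xyz": [-1.15,0,1.9],"rot": [0,0,0]},{"xyz": [-1.15,0,2.1],"rot": [0,0,0]},{"xyz": [-1.15,0,2.2],"rot": [0,0,0]},{"xyz": [-1.15,0,2.25],"rot": [0,0,0]},{"xyz": [-1.15,0,2.28],"rot": [0,0,0]},{"xyz": [-1.15,0,2.3],"rot": [0,0,0]}])

```text
t: 4.95
eef_pos: [0.55, -0.2277, 0.0808]
tool_rot: [-3.137, -0.089, 0.006]
contact_force: [-2.3, 0.8, 6.3]
finger_gap: 0.0002
```

Call:
carry_out(rows=[{"xyz": [0,0,0.1],"rot": [0,0,0]},{"xyz": [0,0,0.15],"rot": [0,0,0]},{"xyz": [0,0,0.2],"rot": [0,0,0]}])

```text
t: 5.25
eef_pos: [0.5501, -0.2277, 0.0803]
tool_rot: [-3.137, -0.089, 0.005]
contact_force: [-10.7, 3.7, 38.8]
finger_gap: 0.0002
```

Call:
carry_out(rows=[{"xyz": [0,0,-1],"rot": [0,0,0]},{"xyz": [0,0,-2],"rot": [0,0,0]},{"xyz": [0,0,-3.5],"rot": [0,0,0]},{"xyz": [0,0,-5],"rot": [0,0,0]},{"xyz": [0,0,-5],"rot": [0,0,0]}])

```text
t: 5.75
eef_pos: [0.5546, -0.2299, 0.2376]
tool_rot: [3.137, 0.089, 0.019]
contact_force: [0.2, -0.1, 0.6]
finger_gap: 0.0004
```

```bash
python3 - <<'E'
from h import *
im,d=imaging.get_image("scene"); cv2.imwrite("pics/s2.png",im[150:420,120:480]); C=cloud("scene",d)
m=(C[...,0]>.5)&(C[...,0]<.66)&(C[...,1]>-.33)&(C[...,1]<-.12)&(C[...,2]>.045)&(C[...,2]<.1)
q=C[m]; print(len(q)); A=np.c_[q[:,:2],np.ones(len(q))]; print(np.linalg.lstsq(A,q[:,2],rcond=None)[0],np.percentile(q[:,2],[2,50,98]))
print(cv2.boxPoints(cv2.minAreaRect(q[:,:2].astype(np.float32))))
s=manip.state(); print(s["eef_pos"],s["tool_rot"],s["contact_force"],s["t"])
E
```

```text
5224
[-1.01352592e-02 -2.52994049e-05  6.05373478e-02] [0.04775383 0.05488302 0.05795022]
[[ 0.50231856 -0.14031993]
 [ 0.51050526 -0.32031244]
 [ 0.6431568  -0.31427896]
 [ 0.6349701  -0.13428646]]
[ 0.55270351 -0.22904686  0.23418154] [3.13990944 0.08913198 0.00880943] [-0.08746538  0.26422897 -1.18706433] 5.8
```

View pics/s2.png

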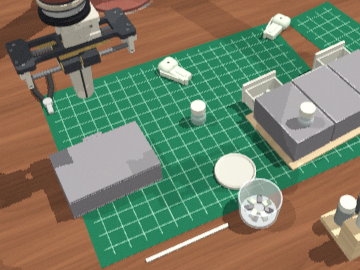

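The lid is flat, with a tilt of about 0.01 rad, and the case is in place. Now the right drawer.

Call:
carry_out(rows=[{"xyz": [-2.73,-12.37,0],"rot": [0,0,-0.47]},{"xyz": [-2.73,-12.37,0],"rot": [0,0,-0.47]},{"xyz": [-2.73,-12.37,0],"rot": [0,0,-0.47]},{"xyz": [-2.73,-12.37,0],"rot": [0,0,-0.47]},{"xyz": [-2.73,-12.37,0],"rot": [0,0,-0.47]},{"xyz": [-2.73,-12.37,0],"rot": [0,0,-0.47]},{"xyz": [-2.73,-12.37,0],"rot": [0,0,-0.47]},{"xyz": [-2.73,-12.37,0],"rot": [0,0,-0.47]},{"xyz": [-2.73,-12.37,0],"rot": [0,0,-0.47]},{"xyz": [-2.73,-12.37,0],"rot": [0,0,-0.47]}])

```text
t: 6.8
eef_pos: [0.4493, 0.1367, 0.2325]
tool_rot: [3.136, 0.156, 0.006]
contact_force: [-0.2, -0.3, 0.5]
finger_gap: 0.0007
```

Call:
carry_out(rows=[{"xyz": [0,0,0],"rot": [0,0,0]},{"xyz": [0,0,0],"rot": [0,0,0]}])

```text
t: 7.0
eef_pos: [0.4495, 0.1348, 0.232]
tool_rot: [3.135, 0.15, 0.004]
contact_force: [-0.5, -0.3, 0.2]
finger_gap: 0.0007
```

Call:
carry_out(rows=[{"xyz": [0,0,1.6],"rot": [0,0,0]},{"xyz": [0,0,3.2],"rot": [0,0,0]},{"xyz": [0,0,4.7],"rot": [0,0,0]},{"xyz": [0,0,5.7],"rot": [0,0,0]},{"xyz": [0.7,0,5.7],"rot": [0,0,0]},{"xyz": [1.3,0,5.7],"rot": [0,0,0]},{"xyz": [1.8,0,5.7],"rot": [0,0,0]},{"xyz": [2.2,0,5.7],"rot": [0,0,0]},{"xyz": [2.5,0,5.7],"rot": [0,0,0]},{"xyz": [2.8,0,5.7],"rot": [0,0,0]},{"xyz": [3.0,0,5.7],"rot": [0,0,0]},{"xyz": [3.2,0,5.7],"rot": [0,0,0]}])

```text
t: 8.2
eef_pos: [0.5453, 0.1426, 0.061]
tool_rot: [3.134, 0.149, 0.002]
contact_force: [-1.6, -1.2, 0.1]
finger_gap: 0.0005
```

Call:
carry_out(rows=[{"xyz": [0.1,0,0],"rot": [0,0,0]},{"xyz": [0.2,0,0],"rot": [0,0,0]},{"xyz": [0.25,0,0],"rot": [0,0,0]}])

```text
t: 8.5
eef_pos: [0.5529, 0.1435, 0.061]
tool_rot: [3.134, 0.149, 0.002]
contact_force: [-0.7, -0.9, 1.1]
finger_gap: 0.0006
```

Call:
carry_out(rows=[{"xyz": [0.08,0,0],"rot": [0,0,0]},{"xyz": [0.12,0,0],"rot": [0,0,0]},{"xyz": [0.16,0,0],"rot": [0,0,0]}])

```text
t: 8.8
eef_pos: [0.5543, 0.1437, 0.0608]
tool_rot: [3.133, 0.15, -0.01]
contact_force: [-8.9, -0.9, 5.7]
finger_gap: 0.0002
```

Call:
carry_out(rows=[{"xyz": [0.1,0,0],"rot": [0,0,0]},{"xyz": [0.14,0,0],"rot": [0,0,0]}])

```text
t: 9.0
eef_pos: [0.5543, 0.1438, 0.0605]
tool_rot: [3.132, 0.151, -0.025]
contact_force: [-9.0, -1.8, 6.5]
finger_gap: 0.0006
```

Call:
carry_out(rows=[{"xyz": [-1,0,0],"rot": [0,0,0]},{"xyz": [-2.2,0,0],"rot": [0,0,0]},{"xyz": [-3.7,0,-1],"rot": [0,0,0]},{"xyz": [-4,0,-2.5],"rot": [0,0,0]},{"xyz": [-4.2,-1.6,-3],"rot": [0,0,0]},{"xyz": [-4.2,-3.2,-3],"rot": [0,0,0]},{"xyz": [-4.2,-4.8,-3],"rot": [0,0,0]},{"xyz": [-4.2,-6.4,-3],"rot": [0,0,0]},{"xyz": [-4.2,-6.4,-3],"rot": [0,0,0]},{"xyz": [-4.2,-6.4,-3],"rot": [0,0,0]}])

```text
t: 10.0
eef_pos: [0.4119, 0.3255, 0.1517]
tool_rot: [3.133, 0.157, -0.022]
contact_force: [0.3, -1.1, 0.1]
finger_gap: 0.0006
```

Call:
carry_out(rows=[{"xyz": [0.6,0,0.8],"rot": [0,0,0]},{"xyz": [0.8,0,2.2],"rot": [0,0,0]},{"xyz": [1.0,0,3.0],"rot": [0,0,0]},{"xyz": [1.7,0,3.0],"rot": [0,0,0]},{"xyz": [2.3,0,3.0],"rot": [0,0,0]},{"xyz": [2.7,0,3.0],"rot": [0,0,0]},{"xyz": [3.0,0,3.0],"rot": [0,0,0]},{"xyz": [3.3,0,3.0],"rot": [0,0,0]},{"xyz": [3.6,0,3.0],"rot": [0,0,0]},{"xyz": [3.85,0,3.0],"rot": [0,0,0]},{"xyz": [4.05,0,3.0],"rot": [0,0,0]},{"xyz": [4.1,0,3.0],"rot": [0,0,0]}])

```text
t: 11.2
eef_pos: [0.5338, 0.3372, 0.0599]
tool_rot: [3.133, 0.156, -0.021]
contact_force: [-1.7, -1.0, 0.2]
finger_gap: 0.0007
```

Call:
carry_out(rows=[{"xyz": [0.1,0,0],"rot": [0,0,0]},{"xyz": [0.2,0,0],"rot": [0,0,0]},{"xyz": [0.25,0,0],"rot": [0,0,0]}])

```text
t: 11.5
eef_pos: [0.5351, 0.3377, 0.0596]
tool_rot: [3.13, 0.158, -0.042]
contact_force: [-13.2, -4.0, 9.5]
finger_gap: 0.0005
```

Call:
carry_out(rows=[{"xyz": [-1,0,0],"rot": [0,0,0]},{"xyz": [-2.2,0,0],"rot": [0,0,0]},{"xyz": [-3,0,-1.2],"rot": [0,0,0]},{"xyz": [-3,0,-2.8],"rot": [0,0,0]},{"xyz": [-3,0,-4.4],"rot": [0,0,0]},{"xyz": [-3,0,-6],"rot": [0,0,0]},{"xyz": [-3,0,-6],"rot": [0,0,0]}])

```text
t: 12.2
eef_pos: [0.4545, 0.3338, 0.2499]
tool_rot: [-3.134, -0.16, 0.017]
contact_force: [1.7, 0.8, 0.8]
finger_gap: 0.0004
```

```bash
python3 - <<'E'
from h import *
for n in("scene","top"):
    im,d=imaging.get_image(n); cv2.imwrite(f"pics/{n}3.png",im); C=cloud(n,d)
    for y0 in np.arange(.08,.42,.015):
        s=C[(C[...,0]>.45)&(C[...,0]<.75)&(C[...,1]>y0)&(C[...,1]<y0+.015)&(C[...,2]>.052)&(C[...,2]<.074)]
        if len(s): print(round(y0,3),np.percentile(s[:,0],1).round(3),((s[:,0].min())+.098*(y0-.245)).round(3),end=' | ')
    print()
    for l,b in(("jar",((.47,.57),(-.04,.04),(.012,.08))),("topjar",((.6,.75),(.1,.2),(.085,.12))),("armb",((.3,.43),(-.05,.07),(.012,.08))),("arma",((.28,.4),(.22,.38),(.012,.05))),("lid",((.48,.68),(-.34,-.11),(.045,.2)))):
        q=C[np.all([(C[...,i]>b[i][0])&(C[...,i]<b[i][1]) for i in range(3)],0)]
        print(l,len(q) and (q.min(0).round(3),q.max(0).round(3)))
s=manip.state(); print(s["eef_pos"],s["contact_force"],s["t"])
E
```

```text
0.095 0.57 0.553 | 0.11 0.572 0.551 | 0.125 0.569 0.552 | 0.14 0.57 0.555 | 0.155 0.567 0.552 | 0.17 0.562 0.552 | 0.185 0.564 0.553 | 0.2 0.563 0.552 | 0.215 0.561 0.553 | 0.23 0.556 0.552 | 0.245 0.558 0.553 | 0.26 0.556 0.555 | 0.275 0.554 0.554 | 0.29 0.554 0.552 | 0.305 0.553 0.552 | 0.32 0.548 0.552 | 0.335 0.551 0.554 | 0.35 0.548 0.554 | 0.365 0.545 0.553 | 0.38 0.551 0.561 | 0.395 0.643 0.655 | 
jar (array([ 0.51 , -0.024,  0.012]), array([0.544, 0.01 , 0.051]))
topjar (array([0.66 , 0.142, 0.086]), array([0.691, 0.172, 0.112]))
armb (array([ 0.333, -0.026,  0.012]), array([0.419, 0.035, 0.03 ]))
arma (array([0.31 , 0.254, 0.012]), array([0.371, 0.342, 0.029]))
lid (array([ 0.507, -0.32 ,  0.045]), array([ 0.642, -0.135,  0.06 ]))
0.095 0.567 0.551 | 0.11 0.566 0.551 | 0.125 0.565 0.551 | 0.14 0.562 0.551 | 0.155 0.561 0.551 | 0.17 0.559 0.552 | 0.185 0.562 0.553 | 0.2 0.557 0.552 | 0.215 0.555 0.552 | 0.23 0.554 0.551 | 0.245 0.552 0.552 | 0.26 0.551 0.551 | 0.275 0.552 0.553 | 0.29 0.549 0.551 | 0.305 0.547 0.552 | 0.32 0.546 0.552 | 0.335 0.546 0.552 | 0.35 0.543 0.551 | 0.365 0.541 0.551 | 0.38 0.545 0.555 | 0.395 0.656 0.671 | 
jar (array([ 0.508, -0.021,  0.014]), array([0.539, 0.009, 0.054]))
topjar (array([0.657, 0.143, 0.089]), array([0.687, 0.172, 0.114]))
armb (array([ 0.332, -0.025,  0.012]), array([0.417, 0.033, 0.033]))
arma (array([0.306, 0.255, 0.012]), array([0.367, 0.339, 0.031]))
lid (array([ 0.506, -0.32 ,  0.045]), array([ 0.64 , -0.134,  0.064]))
[0.45112781 0.33124653 0.24363999] [-0.44509123  0.03394048 -1.32933434] 12.3
```

View pics/scene3.png

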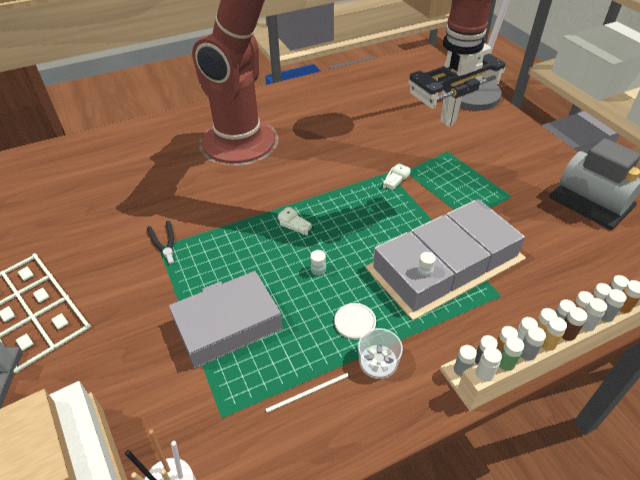

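All three fronts are in line (0.551–0.553 m), the lid is flat at about (225,310), nothing else has moved, and the hand is clear at about (450,100).

Call:
carry_out(rows=[{"xyz": [0,0,0],"rot": [0,0,0]},{"xyz": [0,0,0],"rot": [0,0,0]},{"xyz": [0,0,0],"rot": [0,0,0]}])

```text
t: 12.6
eef_pos: [0.4507, 0.331, 0.2422]
tool_rot: [3.131, 0.16, -0.038]
contact_force: [0.2, -0.0, 0.4]
finger_gap: 0.0003
```

```bash
python3 -c "
from bench import manip
print(manip.job_done())"
```

```text
the job is handed in; nothing more can be done
None
```

The desk is closed up: I swung the case lid shut and pushed both open drawers, left and right, home to their end stops. I handed the job in at about 12.6 s; it gives no verdict.

- **Drawers:** in both cameras the three fronts line up to within about 2 mm. The pushing force also rose to 9–13 N at each end stop.
- **Lid and case:** the lid's fitted tilt is about 0.01 rad, well under the 0.06 limit. I pressed it down with about 39 N at the fingertips, and the case stayed in place.
- **Everything else:** both paint jars and the two kit parts measured unmoved to within about 2 mm. I checked the tub, tub lid, strip and nippers only by eye in the last picture, where they look unmoved.
- **Hand:** it stands clear at 0.24 m above the desk, with no contact force.

No check failed or disagreed.

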